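# Load a sample vial into a photometer with a push-push hatch

### The arm

A 6-joint arm with a two-finger parallel gripper is mounted at the origin on a cart in front of the work surface, level with it; the furniture and walls round the work are solid. World frame = base frame: x ahead of the robot, y to its left, z up, the work surface at z = 0. Lengths are in mm, angles in rad, forces in N, time in s.
With the tool pointing down it reaches from about 300 to 775 mm from the base axis. Payload 14.6 kg.
Tool frame: the origin (TCP) lies midway between the tips of the shut fingers; the grasp point (between the pads) lies behind it (manip.grip_depth is the z of the grasp point in the tool frame, in mm); z points along the fingers, y is the line along which they close (so a half turn about z gives the same grasp; the last joint's range is limited). The gripper opens to 94 mm and grips with 3 to 60 N. Pads are 16 mm wide; open, the fingers measure 119 mm over their backs; the gripper's body (75 mm by 177 mm) begins 78 mm behind the grasp point.
Start: joints at [-1.359, 0.3, 1.521, -0, 1.321, -0.067], TCP at [151.354, -528.754, 205.446] pointing down, gripper open.
Joint ranges: [-3.03, 3.03], [-0.79, 2.21], [0.23, 2.52], [-1.04, 4.18], [0, 3.07], [-2.55, 2.55]. Speed limits (rad/s): [2.22, 2.22, 2.57, 3.14, 3.14, 3.14].

### API

Orientations are given as [roll, pitch, yaw] about the fixed x, y, z axes, in that order (R = Rz(yaw) Ry(pitch) Rx(roll)).
In Python, from cell import manip gives the robot as it stands.
- The arm moves only by the tool run_rows, called after "Emit:" by a JSON object that holds its "op" and its "data". Schema: {"type":"object","properties":{"rows":{"type":"array","items":{"type":"array","prefixItems":[{"type":"array","items":{"type":"number"},"minItems":3,"maxItems":3},{"type":"array","items":{"type":"number"},"minItems":3,"maxItems":3}],"minItems":2,"maxItems":2},"minItems":1,"maxItems":5},"finger_gap":{"type":"number"},"grip_n":{"type":"number"},"only":{"type":"string"},"quiet":{"type":"boolean"},"lines":{"type":"string"}},"required":["rows"],"additionalProperties":false}. rows is a list of rows, 1 to 5 of them, each written [[dx, dy, dz], [rx, ry, rz]]: dx, dy, dz in normalised numbers (1 is 300 mm), then a rotation vector rx, ry, rz in normalised numbers (1 is pi/2 rad); each row is the pose to reach, as a shift and turn from the pose commanded when the call began, along the tool's axes at that moment; what a row does not reach only later rows make up. A row lasts 1/10 s, in which the tool goes at most 50 mm and 0.15 rad, less where a joint would pass 70% of its speed; a pose out of reach is approached as far as the arm can. finger_gap is the finger opening in mm, set as the call begins (left out keeps the last). The fingers move at their own pace and stop on an object; grip_n is the grip in N (left out, the last holds). Time passes only in rows, so rows that do not move let the fingers close. The tool returns the time, the measured TCP pose, the force, the opening and the grip force at its end. only (a regular expression) keeps the lines of the reply that match it, lines (a string "A,B") keeps lines A to B, and quiet returns only ok. A shift or turn number past 1, either way, is cut back to 1. Input that does not fit is refused with a message, and nothing moves.
- manip.read_state(): the state, without advancing time (a new reading comes with each control period).
- manip.camera(name): name is "scene" or "top" or "wrist"; returns (picture, depth): 384x512x3 uint8, red, green, blue; 384x512 float32, mm along the optical axis (not along the pixel's ray), 0 where there is no reading.
- manip.camera_info(name): a dict with "K" (3x3 intrinsics, pixels), "rvec" (rotation vector, rad) and "tvec" (3), from world to camera coordinates, as OpenCV has them; the wrist camera has in their place "mount" (4x4, takes a point from camera to tool coordinates, whose origin is the TCP and whose axes are the flange's). Camera axes: x right, y down, z forward; pixel columns grow to the right and rows downward; lengths in mm; the calibration is good to about 2 mm. A picture is of the moment at which its call begins: read the wrist's pose just before it. camera_info takes no time and is no camera call.
- manip.sign_off(): hands the job in; it is judged then, once.
The state is a dict: "clock": time; "joints": joint angles; "qd": joint speeds; "effort": joint torques, N m; "eef_pos": TCP position; "eef_rot": TCP orientation; "wrist_force": force on the tool from outside, world axes, zero at the start; "moment": the same for the moment, N m; "finger_gap": finger opening in mm; "finger_force": force on a finger pad.
Only numpy, scipy, OpenCV 4.12 (cv2) and the standard library are available. Lean on these libraries where they do the work, as an engineer would, in place of code of your own. Each camera call takes 0.05 s, during which the arm holds its last target. There are 200 camera calls.

### The job

Load the sample vial into the photometer: press down on the front of its closed hatch to free the push-push latch so that the hatch springs up, and stand the vial upright and fully down in the well underneath. Then swing the hatch shut, press it down again until it latches, and leave it shut. Be gentle: never push on the hatch with more than 15 N, do not force or tip the glass vial, and leave the other things where they are.

Things in the scene. Friction and masses are not known exactly. Their poses are not given: they have to be found in the camera images.
- photometer: Vial photometer, off-white plastic, 200 (x) x 150 (y) x 88 mm high, fixed. Origin: centre of its underside; x to its rear, y to its left, z up; turned about z only. Front 45 mm: low sloping keypad. Rear 38 mm: housing 88 mm high. Between: deck 55 mm high, under the grey hatch (x -55 to 55, y -42 to 42 mm). On the deck, 29 mm ahead of the well, a latch post 32 mm wide, its top at z 81 mm.
- hatch: Grey cover 111 mm long, 84 mm wide, 4 mm roof, walls reaching 21 mm below the hinge axis. Origin: mid-width on the hinge axis; front edge at its x = -110 mm, top face z = 7 mm. A spring with a damper drives it open: holding it down at the pad takes about 3.2 N closed, 1.5 N nearly open (more when moved fast: go slowly over the last 15 mm, where the latch engages). Freed, it opens in 2 to 3 s.
- hatch_angle (a joint): Hatch angle, rad: 0 = shut and latched, grows as the front rises, 1.75 = fully open (10 degrees past upright). Push-push latch: press the pad 2.8 mm below its latched height (-0.030) and let go: it is freed and springs open; swing it shut, press as deep again, let go: it stays at 0. Pressed less, it keeps its state. Rubber stops meet it 2.5 mm down, then 16 N per mm: it trips at about 8 N.
- press_pad (a point): Centre of the top of the black ribbed press pad (20 x 40 mm) on the hatch, near its front edge, 93 mm from the hinge axis and 7 mm above it when closed; moves with the hatch.
- hinge_axis (a point): Middle of the hatch's hinge axis, at [55, 0, 81] mm in the photometer's frame. The axis runs along the photometer's y. The open hatch's front edge stands 110 mm above it.
- well_mouth (a point): Centre of the mouth of the single vial well, a black square block 36 mm wide that stands 3 mm above the deck; 58 mm above the worktop, 67 mm ahead of the hinge axis. Hole 12.6 mm in diameter with a 1 mm chamfer, 16 mm deep, vertical.
- well_floor (a point): Centre of the well's floor, 16 mm below the mouth (42 mm above the worktop). The seated vial's origin lies here and its cap stands 16 mm above the mouth.
- vial: The sample vial: pale glass vial with a white screw cap, 11.6 mm in diameter, 32 mm tall (the top 6 mm is the cap, of the same diameter), about 12 g; stands upright on the worktop left or right of the photometer. Origin: centre of its underside, z up its axis. The only vial in the scene.
- beaker: Glass beaker, 52 mm in diameter, 70 mm tall, bystander; origin at the centre of its underside. It and the vial may have changed places.
- petri_dish: Glass dish, 63 mm in diameter, 14 mm high, bystander.
- ptfe_tape: White reel of tape, 48 mm in diameter, 14 mm high, bystander.
- spanner_c: Spanner, 137 mm long, lying flat, bystander.
- tweezers: Steel tweezers, 131 mm long, lying flat, bystander.
- marker: Marker pen, 86 mm long, 12 mm thick, lying, bystander.

How it is judged:
By the outcome, as a careful person would: the job done as asked, in the order asked, and still so for the second after the job is handed in, with the robot touching nothing.
It also fails if it takes over 67 s, if anything falls off the work surface, if the arm or the gripper's body presses on something with over 40 N, if the wrist force passes 120 N, or if a joint passes its speed limit or range.

## Working session

There is one attempt and no reset: what is moved stays moved. The work goes in short steps, Python scripts to look and compute and a tool call to move; the robot and the scene stay as the last step left them, time stands still between calls to the robot, and variables do not carry over. Pictures are saved under pics/ and viewed, at most 10 in all, crops included, and the job is handed in when it is done.

```bash
mkdir -p pics; ls; python3 - <<'E'
from cell import manip
import cv2,numpy as np
s=manip.read_state();print(s);print(manip.grip_depth)
ims=[]
for n in("top","scene"):
    p,d=manip.camera(n);np.savez(f"{n}0.npz",p=p,d=d);cv2.imwrite(f"pics/{n}0.png",p[:,:,::-1])
    i=manip.camera_info(n);print(n,i)
print(manip.camera_info("wrist"))
E
```

```text
pics
{'clock': 0.0, 'joints': array([-1.35858382e+00,  3.00461665e-01,  1.52161725e+00,  8.37726009e-06,
        1.32071595e+00, -6.66279974e-02]), 'qd': array([-1.22646333e-03, -8.69909724e-05,  4.95800397e-04,  3.17170407e-04,
        6.50020468e-04,  5.24827289e-05]), 'effort': array([-1.36297320e-03, -5.31805944e+01, -3.52735555e+01,  7.07765669e-02,
        2.44184292e-02, -9.08290872e-05]), 'eef_pos': array([ 151.30750218, -528.48414244,  204.87621278]), 'eef_rot': array([-3.14039365e+00, -8.81377341e-05,  2.78838378e-01]), 'wrist_force': array([ 0.05149793,  0.26996204, -0.65303004]), 'moment': array([-0.03075625,  0.00446723,  0.01063405]), 'finger_force': 0.0, 'finger_gap': 94.41336354776799}
-18.8
top {'K': array([[489.07282908,   0.        , 255.30986571],
       [  0.        , 489.07282908, 190.46464761],
       [  0.        ,   0.        ,   1.        ]]), 'rvec': array([ 2.1675219 , -2.19257301,  0.0636656 ]), 'tvec': array([  18.11802229,  553.2630037 , 1691.58442593])}
scene {'K': array([[397.32889862,   0.        , 260.85463853],
       [  0.        , 397.32889862, 190.8074516 ],
       [  0.        ,   0.        ,   1.        ]]), 'rvec': array([ 1.71991842, -1.48255489,  0.80670084]), 'tvec': array([ -81.41774781,  360.20292558, 1069.50978357])}
{'K': array([[301.86170541,   0.        , 258.34321254],
       [  0.        , 301.86170541, 186.54075225],
       [  0.        ,   0.        ,   1.        ]]), 'mount': array([[ 4.86430757e-04, -9.67012313e-01, -2.54729170e-01,
         7.36855918e+01],
       [ 9.99999605e-01,  6.59846418e-04, -5.95334433e-04,
         8.26160800e-01],
       [ 7.43777857e-04, -2.54728780e-01,  9.67012252e-01,
        -1.79652982e+02],
       [ 0.00000000e+00,  0.00000000e+00,  0.00000000e+00,
         1.00000000e+00]])}
```

View pics/top0.png

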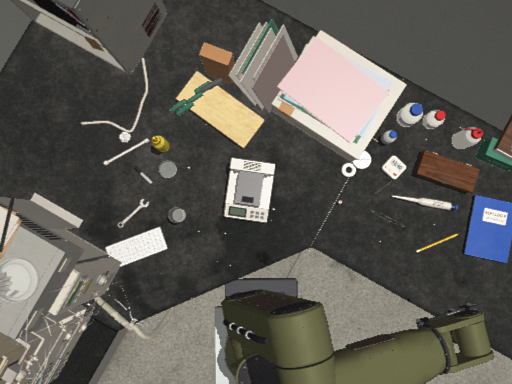

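View pics/scene0.png

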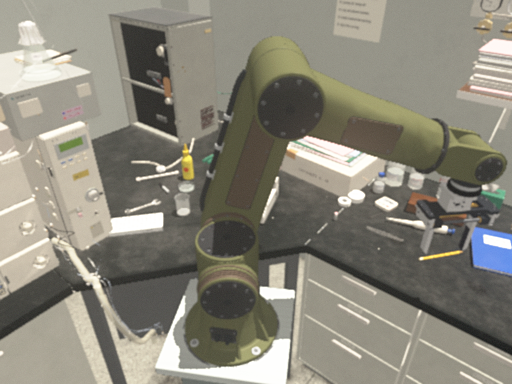

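Top view: photometer at about (250,190), with the keypad facing down toward the robot. A small white dot at (340,202) may be the vial; the beaker and dish are near (168,170) and (177,215). I'll enlarge and measure.

```bash
cat > h.py <<'E'
import numpy as np,cv2
from cell import manip
from scipy.spatial.transform import Rotation as R
def pose(n,s=None):
    """returns K, Rwc (cam->world), camera centre"""
    i=manip.camera_info(n);K=i["K"]
    if n=="wrist":
        Rt=R.from_euler("xyz",s["eef_rot"]).as_matrix();M=np.array(i["mount"])
        return K,Rt@M[:3,:3],Rt@M[:3,3]+s["eef_pos"]
    Rc=cv2.Rodrigues(np.array(i["rvec"]))[0]
    return K,Rc.T,-Rc.T@np.array(i["tvec"])
def ray(P,uv):
    K,Rw,c=P
    return c,Rw@np.linalg.inv(K)@np.array([uv[0],uv[1],1.])
def plane(P,uv,z):
    c,d=ray(P,uv);return c+d*(z-c[2])/d[2]
def depthpt(P,uv,d):
    c,r=ray(P,uv);return c+r*d
def proj(P,X):
    K,Rw,c=P;q=K@Rw.T@(np.array(X)-c);return q[:2]/q[2]
def tool(s,target):
    """shift in tool axes from measured pose to target"""
    Rt=R.from_euler("xyz",s["eef_rot"]).as_matrix()
    return Rt.T@(np.array(target)-s["eef_pos"])
E
python3 - <<'E'
from h import *
a=np.load("top0.npz");p,d=a["p"],a["d"];P=pose("top")
for uv in[(340,202),(349,170),(362,160),(168,170),(177,215),(250,190),(250,165),(146,178),(248,214)]:
    print(uv,plane(P,uv,0).round(),depthpt(P,uv,d[uv[1],uv[0]]).round())
c=p[140:240,120:380];cv2.imwrite("pics/c1.png",cv2.resize(c,None,fx=3,fy=3,interpolation=2)[:,:,::-1])
E
```

```text
(340, 202) [ 510. -286.    0.] [ 509. -281.   32.]
(349, 170) [ 623. -321.    0.] [ 624. -321.   -2.]
(362, 160) [ 659. -367.    0.] [ 655. -362.   24.]
(168, 170) [631. 322.   0.] [631. 321.   3.]
(177, 215) [471. 290.   0.] [471. 290.  -1.]
(250, 190) [557.  31.   0.] [550.  29.  88.]
(250, 165) [646.  30.   0.] [635.  28.  90.]
(146, 178) [604. 400.   0.] [603. 398.   8.]
(248, 214) [472.  39.   0.] [471.  38.  43.]
```

View pics/c1.png

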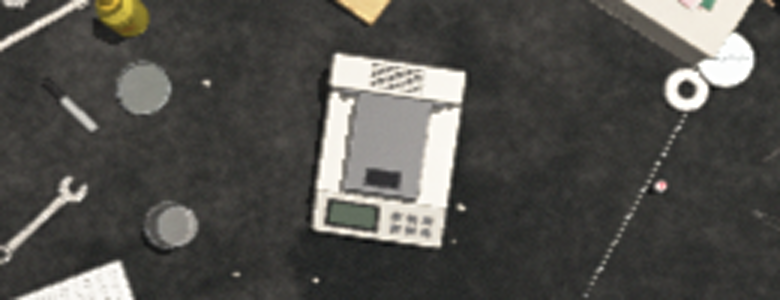

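The top view shows the vial at (340,202), height 32 mm at (509,-281), on the right, and the beaker on the left at (177,215). The black pad is at about (247,199). Next: the rough photometer pose, then the wrist camera.

```bash
python3 - <<'E'
from h import *
a=np.load("top0.npz");p,d=a["p"],a["d"];P=pose("top")
g=p.astype(int)
m=np.zeros(p.shape[:2],bool);m[150:230,215:285]=1
dark=m&(g.max(2)<80)
v,u=np.nonzero(m);pts=np.array([depthpt(P,(x,y),d[y,x]) for x,y in zip(u,v)])
hi=pts[:,2]>35;q=pts[hi];r=cv2.minAreaRect(q[:,:2].astype(np.float32));print("body rect",r)
hs=pts[(pts[:,2]>70)];print(np.percentile(pts[hi][:,2],[5,25,50,75,95]))
pad=[(x,y) for x,y in zip(u,v) if g[y,x].max()<75 and depthpt(P,(x,y),d[y,x])[2]>75]
print(len(pad),np.mean(pad,0),plane(P,np.mean(pad,0),88))
s=manip.read_state();yaw=-0.1
ctr=np.array([545,29,260.]);print(tool(s,ctr),s["joints"])
E
```

```text
body rect ((546.7996826171875, 33.93434524536133), (150.64822387695312, 210.88180541992188), 81.02547454833984)
[41.02985125 52.59576987 81.6189154  88.16658945 93.14547608]
61 [248.39344262 199.70491803] [517.82781924  34.52740808  88.        ]
[ 531.93719152 -427.70121662  -54.55335958] [-1.35862509e+00  3.00391881e-01  1.52154830e+00  3.36578207e-05
  1.32070541e+00 -6.66414019e-02]
```

The manual's scale: shifts go in shares of 300 mm and turns go in shares of pi/2 rad. Converting my numbers, 185 mm / 300 = 0.6167, -158 mm / 300 = -0.5267.

Emit:
{"op": "run_rows", "data": {"rows": [[[0.1233,-0.1067,0],[0,0,0]],[[0.2467,-0.21,0],[0,0,0]],[[0.37,-0.3167,0],[0,0,0]],[[0.4933,-0.42,0],[0,0,0]],[[0.6167,-0.5267,0],[0,0,0]]], "finger_gap": 0, "grip_n": 10}}

```text
clock: 0.6
eef_pos: [286.3, -324.2, 205.3]
eef_rot: [-3.141, 0.0, 0.278]
wrist_force: [0.7, -1.1, 0.5]
finger_gap: 57.2
finger_force: 0.0
```

Emit:
{"op": "run_rows", "data": {"rows": [[[0.1233,-0.1067,0],[0,0,0]],[[0.2467,-0.21,0],[0,0,0]],[[0.37,-0.3167,0],[0,0,0]],[[0.4933,-0.42,0],[0,0,0]],[[0.6167,-0.5267,0],[0,0,0]]]}}

```text
clock: 1.1
eef_pos: [420.8, -121.2, 205.5]
eef_rot: [3.141, -0.0, 0.279]
wrist_force: [0.5, -0.9, -0.4]
finger_gap: 17.1
finger_force: 0.0
```

Emit:
{"op": "run_rows", "data": {"rows": [[[0.1233,-0.1067,0],[0,0,0]],[[0.2467,-0.21,0],[0,0,0]],[[0.37,-0.3167,0],[0,0,0]],[[0.48,-0.41,0.0167],[0,0,0]],[[0.48,-0.41,0.0167],[0,0,0]]]}}

```text
clock: 1.6
eef_pos: [525.8, 38.3, 199.1]
eef_rot: [-3.141, 0.001, 0.283]
wrist_force: [1.1, -1.1, -0.6]
finger_gap: 0.7
finger_force: 0.0
```

Emit:
{"op": "run_rows", "data": {"rows": [[[0,0,0],[0,0,-0.0955]],[[0,0,0],[0,0,-0.191]],[[0,0,0],[0,0,-0.2865]],[[0,0,0],[0,0,-0.382]],[[0,0,0],[0,0,-0.4775]]]}}

```text
clock: 2.1
eef_pos: [524.3, 34.1, 200.3]
eef_rot: [-3.141, 0.0, 1.035]
wrist_force: [-0.1, -0.4, -0.8]
finger_gap: 0.1
finger_force: 0.0
```

Emit:
{"op": "run_rows", "data": {"rows": [[[0,0,0],[0,0,-0.0955]],[[0,0,0],[0,0,-0.191]],[[0,0,0],[0,0,-0.2865]],[[0,0,0],[0,0,-0.382]],[[0,0,0],[0,0,-0.4775]]]}}

```text
clock: 2.6
eef_pos: [524.3, 34.1, 200.3]
eef_rot: [-3.141, 0.0, 1.784]
wrist_force: [-0.2, 0.6, 0.3]
finger_gap: 0.8
finger_force: 0.0
```

Emit:
{"op": "run_rows", "data": {"rows": [[[0,0,0],[0,0,-0.0955]],[[0,0,0],[0,0,-0.191]],[[0,0,0],[0,0,-0.2865]],[[0,0,0],[0,0,-0.382]],[[0,0,0],[0,0,-0.4775]]]}}

```text
clock: 3.1
eef_pos: [524.3, 34.1, 200.3]
eef_rot: [-3.141, -0.0, 2.534]
wrist_force: [0.1, 0.4, -0.1]
finger_gap: 0.5
finger_force: 0.0
```

Emit:
{"op": "run_rows", "data": {"rows": [[[0,0,0],[0,0,-0.0955]],[[0,0,0],[0,0,-0.191]],[[0,0,0],[0,0,-0.2865]],[[0,0,0],[0,0,-0.2903]],[[0,0,0],[0,0,-0.2903]]]}}

```text
clock: 3.6
eef_pos: [524.5, 34.3, 200.4]
eef_rot: [-3.142, -0.0, 2.98]
wrist_force: [0.5, -0.2, 0.6]
finger_gap: 0.5
finger_force: 0.0
```

```bash
python3 - <<'E'
from h import *
s=manip.read_state();p,d=manip.camera("wrist");np.savez("w1.npz",p=p,d=d,pos=s["eef_pos"],rot=s["eef_rot"]);cv2.imwrite("pics/w1.png",p[:,:,::-1]);print(s["eef_pos"],s["eef_rot"],s["joints"],s["wrist_force"])
E
```

```text
[524.48350998  34.33550311 200.39902258] [-3.14152515e+00 -2.12306623e-04  2.98017171e+00] [-4.30093043e-03  2.49949671e-01  1.59657003e+00 -3.47669754e-05
  1.29529321e+00 -1.41366686e+00] [ 0.48052998 -0.16404239  0.59669105]
```

View pics/w1.png

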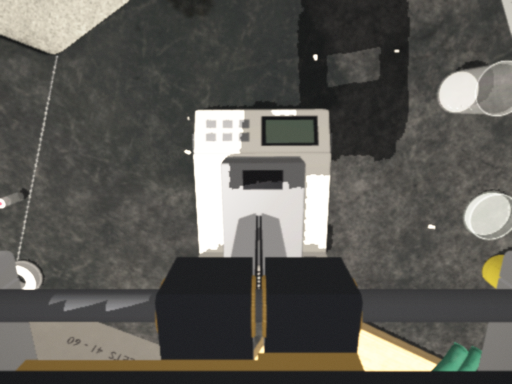

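Wrist view: keypad toward the robot, black pad at about (263,178), hatch spanning columns 222–304, finger tips at (258,215), vial at the far left edge near (10,200). Now measuring the pad and yaw.

```bash
python3 - <<'E'
from h import *
a=np.load("w1.npz");p,d=a["p"].astype(int),a["d"];s={"eef_pos":a["pos"],"eef_rot":a["rot"]};P=pose("wrist",s)
m=np.zeros(d.shape,np.uint8);m[165:192,232:295]=(p[165:192,232:295].max(2)<60)
n,l,st,c=cv2.connectedComponentsWithStats(m);k=1+st[1:,4].argmax();print(st[k],c[k])
pad=plane(P,c[k],88);print("pad",pad, "depth",depthpt(P,c[k],d[int(c[k][1]),int(c[k][0])]))
rc=cv2.minAreaRect(np.argwhere(l==k)[:,::-1].astype(np.float32));print("pad rect",cv2.minAreaRect(np.array([plane(P,q,88)[:2] for q in np.argwhere(l==k)[:,::-1]],np.float32)))
# front keypad edge/corners: points with height>30
pts=[];
for v in range(100,215):
  for u in range(180,345):
    if d[v,u]>0: 
      w=depthpt(P,(u,v),d[v,u]);pts.append([u,v,*w])
pts=np.array(pts)
# hatch roof edges per row (height 85..91 within), body edges per row (height>12)
H=[];B=[]
for v in range(168,212,2):
  r=pts[pts[:,1]==v]; h=r[(r[:,4]>82)]; b=r[r[:,4]>25]
  if len(h)>5:H.append([*plane(P,(h[0,0]-.5,v),88)[:2],*plane(P,(h[-1,0]+.5,v),88)[:2]])
  B.append([*b[0,2:4],*b[-1,2:4]])
for A in(H,B):
  A=np.array(A)
  for i in(0,2): 
    f=np.polyfit(A[:,i],A[:,i+1],1);print("yaw",np.arctan(f[0]),"y at 520",np.polyval(f,520))
  print(np.mean(np.hypot(A[:,0]-A[:,2],A[:,1]-A[:,3])))
h=pts[pts[:,4]>84];print("hatch front x",h[:,2].min(),"roof z",np.median(h[:,4]))
E
```

```text
[243 170  40  16 544] [261.95036765 176.41727941]
pad [517.79959136  38.43375551  88.        ] depth [517.5200123   38.46292195  89.23065575]
pad rect ((519.0219116210938, 38.775428771972656), (38.85517883300781, 15.280951499938965), 80.76961517333984)
yaw -0.15118951926845783 y at 520 -3.7508933757372063
yaw -0.15411354655503848 y at 520 80.99495551060026
83.73140186069016
yaw -0.1562611514449477 y at 520 -36.20302230477639
yaw -0.1435887781642747 y at 520 113.25714557714433
148.04946325035823
hatch front x 497.58269319600885 roof z 89.07092040010969
```

Converted, 106 mm / 300 = 0.3533, 105 mm / 300 = 0.35, -0.01 rad / 1.5708 = -0.0064.

Emit:
{"op": "run_rows", "data": {"rows": [[[0.0233,0.0113,0.1333],[0,0,-0.0064]],[[0.0233,0.0113,0.2667],[0,0,-0.0064]],[[0.0233,0.0113,0.3333],[0,0,-0.0064]],[[0.0233,0.0113,0.35],[0,0,-0.0064]],[[0.0233,0.0113,0.3533],[0,0,-0.0064]]]}}

```text
clock: 4.15
eef_pos: [518.4, 39.1, 94.6]
eef_rot: [-3.142, -0.0, 2.993]
wrist_force: [-0.3, -0.2, -0.1]
finger_gap: 0.4
finger_force: 0.0
```

Emit:
{"op": "run_rows", "data": {"rows": [[[0,0,0.0027],[0,0,0]],[[0,0,0.0053],[0,0,0]],[[0,0,0.008],[0,0,0]],[[0,0,0.0107],[0,0,0]],[[0,0,0.0133],[0,0,0]]]}}

```text
clock: 4.65
eef_pos: [518.4, 39.2, 90.6]
eef_rot: [3.142, 0.0, 2.995]
wrist_force: [0.4, -0.4, 0.2]
finger_gap: 0.5
finger_force: 0.0
```

Converted, 2.5 mm / 300 = 0.0083, 2 mm / 300 = 0.0067.

Emit:
{"op": "run_rows", "data": {"rows": [[[0,0,0.0017],[0,0,0]],[[0,0,0.0033],[0,0,0]],[[0,0,0.005],[0,0,0]],[[0,0,0.0067],[0,0,0]],[[0,0,0.0083],[0,0,0]]]}}

```text
clock: 5.15
eef_pos: [518.3, 39.2, 88.1]
eef_rot: [3.142, -0.0, 2.995]
wrist_force: [-1.7, -0.2, 3.2]
finger_gap: 0.7
finger_force: 1.7
```

Emit:
{"op": "run_rows", "data": {"rows": [[[0,0,0.001],[0,0,0]],[[0,0,0.002],[0,0,0]],[[0,0,0.003],[0,0,0]],[[0,0,0.004],[0,0,0]],[[0,0,0.005],[0,0,0]]]}}

```text
clock: 5.65
eef_pos: [518.2, 39.2, 86.4]
eef_rot: [3.142, -0.0, 2.995]
wrist_force: [-2.5, 0.7, 2.7]
finger_gap: 0.5
finger_force: 1.7
```

Emit:
{"op": "run_rows", "data": {"rows": [[[0,0,0.0007],[0,0,0]],[[0,0,0.0013],[0,0,0]],[[0,0,0.0017],[0,0,0]]]}}

```text
clock: 5.95
eef_pos: [518.3, 39.2, 85.9]
eef_rot: [-3.142, -0.0, 2.995]
wrist_force: [-2.6, -0.3, 3.0]
finger_gap: 0.4
finger_force: 1.6
```

Emit:
{"op": "run_rows", "data": {"rows": [[[0,0,0.0003],[0,0,0]],[[0,0,0.0007],[0,0,0]],[[0,0,0.0007],[0,0,0]]]}}

```text
clock: 6.25
eef_pos: [518.3, 39.2, 85.8]
eef_rot: [3.142, 0.0, 2.995]
wrist_force: [-2.1, 0.5, 3.2]
finger_gap: 0.6
finger_force: 1.8
```

Converted, 0.2 mm / 300 = 0.0007, 0.1 mm / 300 = 0.0003.

Emit:
{"op": "run_rows", "data": {"rows": [[[0,0,0.0003],[0,0,0]],[[0,0,0.0007],[0,0,0]],[[0,0,0.0007],[0,0,0]]]}}

```text
clock: 6.55
eef_pos: [518.3, 39.2, 85.6]
eef_rot: [3.142, 0.0, 2.995]
wrist_force: [-3.2, 0.3, 5.3]
finger_gap: 0.8
finger_force: 2.5
```

Emit:
{"op": "run_rows", "data": {"rows": [[[0,0,0.0003],[0,0,0]],[[0,0,0.0007],[0,0,0]],[[0,0,0.0007],[0,0,0]]]}}

```text
clock: 6.85
eef_pos: [518.3, 39.2, 85.5]
eef_rot: [3.142, 0.0, 2.995]
wrist_force: [-4.6, 0.4, 6.2]
finger_gap: 0.9
finger_force: 3.1
```

Converted, 0.2 mm / 300 = 0.0007, 0.1 mm / 300 = 0.0003.

Emit:
{"op": "run_rows", "data": {"rows": [[[0,0,0.0003],[0,0,0]],[[0,0,0.0007],[0,0,0]],[[0,0,0.0007],[0,0,0]]]}}

```text
clock: 7.15
eef_pos: [518.3, 39.2, 85.4]
eef_rot: [3.142, 0.0, 2.995]
wrist_force: [-3.7, 0.4, 6.5]
finger_gap: 0.5
finger_force: 3.7
```

Converted, 0.1 mm / 300 = 0.0003, 0.05 mm / 300 = 0.0002.

Emit:
{"op": "run_rows", "data": {"rows": [[[0,0,0.0002],[0,0,0]],[[0,0,0.0003],[0,0,0]],[[0,0,0.0003],[0,0,0]]]}}

```text
clock: 7.45
eef_pos: [518.3, 39.2, 85.4]
eef_rot: [3.142, 0.0, 2.995]
wrist_force: [-4.9, 0.9, 8.5]
finger_gap: 0.0
finger_force: 4.1
```

Converted, 0.1 mm / 300 = 0.0003.

Emit:
{"op": "run_rows", "data": {"rows": [[[0,0,0.0003],[0,0,0]],[[0,0,0.0003],[0,0,0]]]}}

```text
clock: 7.65
eef_pos: [518.3, 39.2, 85.3]
eef_rot: [3.142, 0.0, 2.995]
wrist_force: [-5.7, 1.0, 7.8]
finger_gap: 0.8
finger_force: 4.4
```

Emit:
{"op": "run_rows", "data": {"rows": [[[0,0,-0.0133],[0,0,0]],[[0.0333,0,-0.04],[0,0,0]],[[0.1667,0,-0.1],[0,0,0]],[[0.3167,0,-0.1667],[0,0,0]],[[0.4667,0,-0.2333],[0,0,0]]]}}

```text
clock: 8.15
eef_pos: [378.3, 59.7, 155.1]
eef_rot: [-3.141, -0.0, 2.994]
wrist_force: [-0.1, 0.5, 0.8]
finger_gap: 0.3
finger_force: 0.0
```

```bash
python3 -c "
from h import *
s=manip.read_state();p,d=manip.camera('wrist');np.savez('w2.npz',p=p,d=d,pos=s['eef_pos'],rot=s['eef_rot'])
P=pose('wrist',s)
for uv in [(262,200),(262,230),(262,250)]: print(depthpt(P,uv,d[uv[1],uv[0]]))
p,d=manip.camera('top');Q=pose('top')
for uv in [(248,199),(252,190),(254,180)]: print(depthpt(Q,uv,d[uv[1],uv[0]]))
"
```

```text
[4.08982874e+02 5.88899845e+01 5.11316485e-03]
[369.141763    62.35154325 182.60692045]
[370.19785333  61.92905213 204.05856015]
[522.13661901  36.78736454  51.6113205 ]
[545.2426464   20.79544163 159.16133399]
[579.9917614   14.40480858 131.13139006]
```

Converted, -200 mm / 300 = -0.6667, -160 mm / 300 = -0.5333.

Emit:
{"op": "run_rows", "data": {"rows": [[[-0.0767,-0.1333,0],[0,0,0]],[[-0.15,-0.2667,0],[0,0,0]],[[-0.2267,-0.4,0],[0,0,0]],[[-0.3,-0.5333,0],[0,0,0]],[[-0.3767,-0.6667,0],[0,0,0]]], "finger_gap": 40}}

```text
clock: 8.75
eef_pos: [463.1, -157.0, 154.5]
eef_rot: [-3.142, 0.0, 2.995]
wrist_force: [0.7, 0.1, 1.1]
finger_gap: 36.9
finger_force: 0.0
```

Emit:
{"op": "run_rows", "data": {"rows": [[[-0.0767,-0.1333,0.0167],[0,0,0]],[[-0.15,-0.2667,0.05],[0,0,0]],[[-0.2233,-0.3933,0.0667],[0,0,0]],[[-0.2233,-0.3933,0.0667],[0,0,0]]]}}

```text
clock: 9.15
eef_pos: [511.8, -285.3, 132.5]
eef_rot: [3.141, -0.002, 2.991]
wrist_force: [-0.2, 0.1, -0.1]
finger_gap: 40.2
finger_force: 0.0
```

```bash
python3 - <<'E'
from h import *
s=manip.read_state();p,d=manip.camera("wrist");np.savez("w3.npz",p=p,d=d,pos=s["eef_pos"],rot=s["eef_rot"]);cv2.imwrite("pics/w3.png",p[:,:,::-1])
P=pose("wrist",s);print(proj(P,[509,-281,32]),proj(P,s["eef_pos"]))
E
```

```text
[262.93986039 183.2947522 ] [259.42425451 226.72139215]
```

View pics/w3.png

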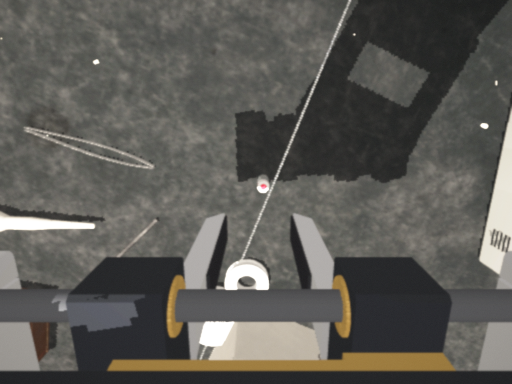

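The vial's cap is at (263,185), between the open fingers; the tape reel is at (247,278), well clear.

```bash
python3 - <<'E'
from h import *
a=np.load("w3.npz");p,d=a["p"].astype(int),a["d"];s={"eef_pos":a["pos"],"eef_rot":a["rot"]};P=pose("wrist",s)
c=p[172:198,250:278]
m=(c.max(2)>140).astype(np.uint8);print(m.sum());
for r in m:print("".join(".#"[x] for x in r))
hh=np.array([[depthpt(P,(u,v),d[v,u])[2] for u in range(250,278)] for v in range(172,198)])
print((hh.round().astype(int))[:, 4:22])
t=(hh>28);v,u=np.nonzero(t);uv=(u.mean()+250,v.mean()+172);print(uv,plane(P,uv,32))
n=manip.read_state();print(n["eef_pos"],tool(n,plane(P,uv,32)))
E
```

```text
251
...........................#
...........................#
..........................##
..........................##
.........................###
.........##..............###
........#####...........###.
........########........###.
.......###########......##..
.......###########.....###..
.......############...####..
.......############...###...
.......#############..###...
.......#############.###....
.......#############.###....
......#################.....
......##################....
.......################.....
.......###############......
........##############......
.........########.####......
............###...###.......
.................####.......
.................####.......
.................###........
................###.........
[[  1   0   1   0   0   0   1   1   0   0   0   0   0   1 312   0   2   2]
 [ -1   1   1  -1   0   0  -1   1   1   0   1   0   0   1   1   0   0   1]
 [  0  -1   1   0   1   0  -1   0   1   2   0   0   1   1   1   1   0   0]
 [ -1   0   1   1   1   1   3   6   6   8   8   5   2   0   1   1   0   1]
 [  0   1   0   0   1   5   9  11  13  12 
[... 1101 characters left out ...]
  1   0  31  33  32  32  33  31  32  -1   0  -1   1   1]
 [  1   0   1   1  -1   1   1   1   2  31   1   0   1   0   2  -1   2   2]
 [  1   2  -1   0   0   1   0   1  -1   1   0  -1   1   1   1   1   0   0]
 [  1   0  -1   1   0   1   1  -1   0   1  -1   0   0   1   0   1   1   1]
 [  0   1   0   1   0   1   0   1   1  -1   0   0   0  -1   0   0   0  -1]
 [  0   0   0   0   0   1   1   0   0  -1   1   1  -1   0   1   0   0   1]
 [  1   0   1   0   1   0   1   0   1   0   2   0   1   1   1   0   0   1]]
(np.float64(263.20661157024796), np.float64(185.5785123966942)) [ 511.27175393 -281.07505486   32.        ]
[ 511.33737057 -283.09314558  133.01238277] [  0.18315115   1.91559051 101.01423383]
```

Converted, 75 mm / 300 = 0.25, 40 mm / 300 = 0.1333.

Emit:
{"op": "run_rows", "data": {"rows": [[[0.0007,0.0063,0.1333],[0,0,0]],[[0.0007,0.0063,0.25],[0,0,0]],[[0.0007,0.0063,0.25],[0,0,0]]]}}

```text
clock: 9.5
eef_pos: [509.5, -277.3, 56.0]
eef_rot: [3.139, -0.006, 2.996]
wrist_force: [0.4, -0.1, 0.0]
finger_gap: 40.1
finger_force: 0.0
```

```bash
python3 - <<'E'
from h import *
s=manip.read_state();p,d=manip.camera("wrist");P=pose("wrist",s);print(s["eef_pos"])
c=proj(P,[511,-281,32]);print(c)
u0,v0=c.astype(int)
L=[(u,v) for v in range(v0-25,v0+26) for u in range(u0-25,u0+26) if 28<depthpt(P,(u,v),d[v,u])[2]<36]
L=np.array(L);k=np.abs(L-np.median(L,0)).max(1)<14
uv,r=cv2.minEnclosingCircle(L[k].astype(np.float32));print(len(L),L[k].mean(0),plane(P,L[k].mean(0),32),tool(s,plane(P,L[k].mean(0),32)),r)
E
```

```text
[ 509.49838669 -277.25601567   55.96371951]
[254.31443511 216.74471754]
210 [254.07142857 217.14285714] [ 511.27354424 -281.2171289    32.        ] [-2.48741115 -3.73018664 23.93741733] 8.15539264678955
```

Converted, 10 mm / 300 = 0.0333, 5 mm / 300 = 0.0167.

Emit:
{"op": "run_rows", "data": {"rows": [[[0,0,0.0167],[0,0,0]],[[0,0,0.0333],[0,0,0]],[[0,0,0.0333],[0,0,0]],[[0,0,0.0333],[0,0,0]]]}}

```text
clock: 9.95
eef_pos: [511.7, -279.4, 50.6]
eef_rot: [-3.141, 0.001, 2.995]
wrist_force: [0.1, 0.2, 0.1]
finger_gap: 39.8
finger_force: 0.0
```

```bash
python3 -c "
from h import *
s=manip.read_state();print(s['eef_pos'],tool(s,[511.3,-281.2,19]))"
```

```text
[ 511.70323843 -279.43070069   50.63079218] [ 0.16792427 -1.79683187 31.63136469]
```

Converted, 28 mm / 300 = 0.0933, 25 mm / 300 = 0.0833.

Emit:
{"op": "run_rows", "data": {"rows": [[[0.0007,-0.006,0.0267],[0,0,0]],[[0.0007,-0.006,0.06],[0,0,0]],[[0.0007,-0.006,0.0833],[0,0,0]],[[0.0007,-0.006,0.0933],[0,0,0]],[[0.0007,-0.006,0.0933],[0,0,0]]]}}

```text
clock: 10.45
eef_pos: [510.7, -280.9, 21.2]
eef_rot: [3.141, -0.001, 2.995]
wrist_force: [-0.2, 0.4, 0.1]
finger_gap: 40.2
finger_force: 0.0
```

```bash
python3 -c "
from h import *
s=manip.read_state();print(s['eef_pos'],tool(s,[511.3,-281.2,19]))"
```

```text
[ 510.73145595 -280.9045917    21.24157291] [-0.60794226 -0.21007606  2.24085514]
```

Converted, 2.2 mm / 300 = 0.0073, -0.6 mm / 300 = -0.002.

Emit:
{"op": "run_rows", "data": {"rows": [[[-0.002,-0.0007,0.0073],[0,0,0]],[[-0.002,-0.0007,0.0073],[0,0,0]],[[-0.002,-0.0007,0.0073],[0,0,0]]], "finger_gap": 18, "grip_n": 6}}

```text
clock: 10.75
eef_pos: [511.7, -281.4, 19.9]
eef_rot: [-3.141, 0.0, 2.995]
wrist_force: [0.3, -0.9, 0.1]
finger_gap: 20.0
finger_force: 0.0
```

Emit:
{"op": "run_rows", "data": {"rows": [[[0,0,0],[0,0,0]],[[0,0,0],[0,0,0]],[[0,0,0],[0,0,0]],[[0,0,0],[0,0,0]]], "finger_gap": 8, "grip_n": 6}}

```text
clock: 11.15
eef_pos: [511.6, -281.4, 19.9]
eef_rot: [-3.142, 0.0, 2.995]
wrist_force: [0.2, -0.2, 2.0]
finger_gap: 11.1
finger_force: 6.0
```

```bash
python3 -c "
from h import *
s=manip.read_state();print(s['eef_pos'])"
```

```text
[ 511.60006937 -281.41252004   19.86587411]
```

Converted, -120 mm / 300 = -0.4, -110 mm / 300 = -0.3667.

Emit:
{"op": "run_rows", "data": {"rows": [[[0,0,-0.05],[0,0,0]],[[0,0,-0.15],[0,0,0]],[[0,0,-0.2667],[0,0,0]],[[0,0,-0.3667],[0,0,0]],[[0,0,-0.4],[0,0,0]]]}}

```text
clock: 11.65
eef_pos: [512.5, -282.0, 144.0]
eef_rot: [-3.139, 0.005, 2.995]
wrist_force: [0.6, -0.4, -0.2]
finger_gap: 11.3
finger_force: 6.0
```

Emit:
{"op": "run_rows", "data": {"rows": [[[0.0033,0.05,0],[0,0,0]],[[0.01,0.1667,0],[0,0,0]],[[0.0133,0.3,0],[0,0,0]],[[0.02,0.4333,0],[0,0,0]],[[0.0267,0.5667,0],[0,0,0]]]}}

```text
clock: 12.15
eef_pos: [527.5, -109.4, 138.0]
eef_rot: [3.141, -0.003, 2.995]
wrist_force: [0.1, -0.5, 0.4]
finger_gap: 11.2
finger_force: 6.0
```

Emit:
{"op": "run_rows", "data": {"rows": [[[0.0067,0.1333,0],[0,0,0]],[[0.0133,0.2667,0],[0,0,0]],[[0.0167,0.3833,0],[0,0,0]],[[0.02,0.46,0],[0,0,0]],[[0.0217,0.4913,0],[0,0,0]]]}}

```text
clock: 12.65
eef_pos: [542.6, 37.3, 138.2]
eef_rot: [-3.141, -0.003, 2.997]
wrist_force: [0.1, -0.3, 0.9]
finger_gap: 11.4
finger_force: 6.0
```

Emit:
{"op": "run_rows", "data": {"rows": [[[0,0,0],[0,0,0]],[[0,0,0],[0,0,0]],[[0,0,0],[0,0,0]]]}}

```text
clock: 12.95
eef_pos: [543.5, 33.7, 139.5]
eef_rot: [-3.141, -0.0, 2.994]
wrist_force: [-0.2, 0.2, -0.4]
finger_gap: 11.4
finger_force: 6.0
```

```bash
python3 - <<'E'
from h import *
s=manip.read_state();p,d=manip.camera("wrist");np.savez("w4.npz",p=p,d=d,pos=s["eef_pos"],rot=s["eef_rot"]);cv2.imwrite("pics/w4.png",cv2.resize(p[90:290,130:390],None,fx=3,fy=3)[:,:,::-1])
print(s["eef_pos"],s["eef_rot"])
E
```

```text
[543.45954806  33.74547045 139.48195812] [-3.14146351e+00 -4.19468423e-04  2.99352531e+00]
```

View pics/w4.png

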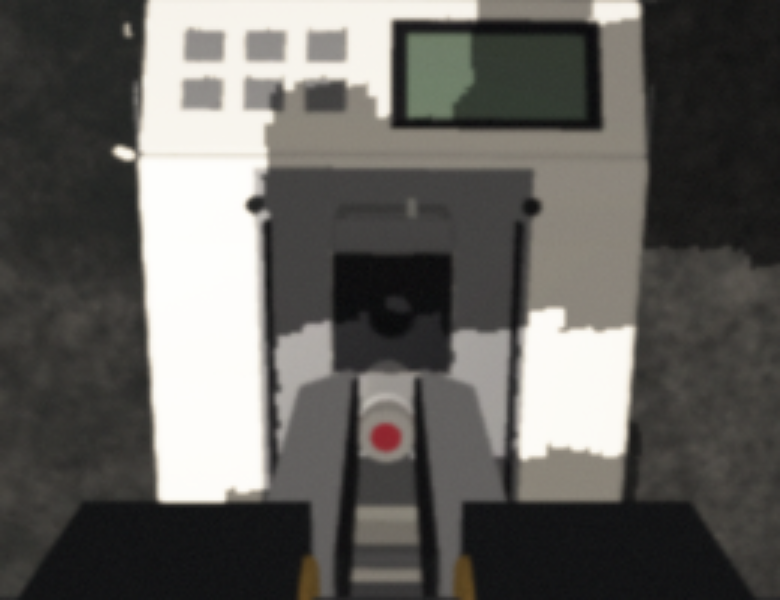

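The hatch stands open. The well block spans crop columns 333–452 and rows 254–374, with the hole at about (392,315), i.e. full-frame (260.7,195). The held vial's cap is at crop (386,437).

```bash
python3 - <<'E'
from h import *
a=np.load("w4.npz");p,d=a["p"].astype(int),a["d"];s={"eef_pos":a["pos"],"eef_rot":a["rot"]};P=pose("wrist",s)
g=p.max(2)
print("row184",g[184,236:286]);print("row190",g[190,236:286]);print("col260",g[165:222,260]);print("col246",g[165:222,246])
print(g[186:206,250:272])
hh=np.array([[depthpt(P,(u,v),d[v,u])[2] for u in range(236,286)] for v in range(172,212)]).round().astype(int)
t=(hh>56)&(hh<61);print(hh[20,:],"\n",hh[10,:]);print(hh[:,20])
hole=(hh<53);
# red cap mark and projections
m=(p[...,0]>120)&(p[...,1]<80);v,u=np.nonzero(m);uv=(u.mean(),v.mean());print("red",uv,plane(P,uv,s["eef_pos"][2]+12.1),"tcp",s["eef_pos"])
for uv in[(260.7,195)]:print("hole",plane(P,uv,58))
for uv in[(241,175),(280.6,175)]:print(plane(P,uv,58))
print("pred proj of tcp cap",proj(P,s["eef_pos"]+[0,0,12.1]))
E
```

```text
row184 [68 67 69 68 63 33 17 14 17 16 15 15 15 15 15 15 15 15 14 14 14 15 16 15
 15 17 15 15 12 14 15 16 16 14 15 14 16 17 15 15 15 18 17 20 39 63 68 69
 68 67]
row190 [67 66 68 67 53 27 14 17 14 14 13 14 15 16 16 16 15 15 16 13 14 15 26 39
 41 42 43 43 40 30 19 17 15 17 13 17 18 17 17 16 16 17 16 21 41 68 68 67
 68 66]
col260 [ 69  66  67  68  67  68  67  66  62  50  27  14  14  15  15  14  16  16
  15  15  14  14  15  24  39  41  42  38  27  15  12  16  12  11  14  14
  15  25  36  40  42  40  40  42  48  66  75  77  84 113 145 154 152 153
 153 158 172]
col246 [67 67 67 67 68 66 68 66 57 37 21 15 14 14 16 14 15 16 16 15 14 16 15 13
 14 13 18 16 17 14 15 24 40 45 46 46 45 42 45 45 43 46 44 43 42 44 43 51
 75 92 98 93 85 85 83 82 81]
[[15 15 14 14 15 16 14 15 14 15 14 15 13 17 16 18 17 17 15 15 17 15]
 [15 16 18 14 15 16 15 15 15 15 15 17 16 16 18 15 15 14 15 15 19 15]
 [13 14 14 15 14 17 16 15 18 21 24 26 23 23 21 15 15 17 16 13 18 16]
 [16 17 16 10 15 13 14 17 24 37 39 40 38 35 31 20 16 15 16 17 18 14]
 [16 16 15 15 16 13 14 15 26 39 41 42 43 43 40 30 19 17 15 17 13 17]
 [13 15 17 
[... 1129 characters left out ...]
58 59 58 58 58 59 58 59 58 57 60 56 55 56
 57 56] 
 [55 54 56 55 54 59 58 58 59 57 58 59 58 59 58 59 58 60 58 58 59 58 57 58
 58 57 58 59 59 59 58 58 58 59 58 59 58 58 58 59 59 59 57 60 57 54 55 56
 55 55]
[ 83  82  52  58  58  59  58  59  58  59  59  59  60  59  59  59  58  58
  42  43  42  43  43  43  47  47  53  55  58  58  58  59  58  58  59  58
  59  59  59 125]
red (np.float64(258.1714285714286), np.float64(235.21428571428572)) [543.82094038  32.8814859  151.58195812] tcp [543.45954806  33.74547045 139.48195812]
hole [546.48739154  34.80289934  58.        ]
[525.65827708  20.22152699  58.        ]
[530.82159479  54.91624834  58.        ]
pred proj of tcp cap [259.5089501  234.46512437]
```

```bash
cat >> h.py <<'E'
def hole(P,d,box):
    u0,u1,v0,v1=box
    Z=np.array([[depthpt(P,(u,v),d[v,u])[2] for u in range(u0,u1)] for v in range(v0,v1)])
    m=((Z<54)&(Z>35)).astype(np.uint8)
    n,l,st,c=cv2.connectedComponentsWithStats(m);k=1+st[1:,4].argmax()
    v,u=np.nonzero(l==k)
    q=np.array([plane(P,(x+u0,y+v0),57)[:2] for x,y in zip(u,v)],np.float32)
    return st[k],c[k]+[u0,v0],plane(P,c[k]+[u0,v0],57),cv2.minEnclosingCircle(q)
E
python3 - <<'E'
from h import *
a=np.load("w4.npz");p,d=a["p"].astype(int),a["d"];s={"eef_pos":a["pos"],"eef_rot":a["rot"]};P=pose("wrist",s)
print(hole(P,d,(246,276,182,208)))
# block top rectangle
pts=[(u,v) for v in range(172,209) for u in range(234,290) if 56.5<depthpt(P,(u,v),d[v,u])[2]<62]
L=np.array([plane(P,q,58)[:2] for q in pts],np.float32)
m=np.zeros(d.shape,np.uint8)
for u,v in pts:m[v,u]=1
m=cv2.morphologyEx(m,cv2.MORPH_OPEN,np.ones((5,5),np.uint8));v,u=np.nonzero(m)
for r in (178,184,200,205):
    x=np.nonzero(m[r])[0];print(r,x.min(),x.max(),plane(P,((x.min()+x.max())/2,r),58),36/np.linalg.norm(plane(P,(x.min()-.5,r),58)-plane(P,(x.max()+.5,r),58)))
print("front edge row",v.min(),plane(P,(260,v.min()-.5),58))
E
```

```text
(array([  8,   6,  14,  13, 134], dtype=int32), array([260.36567164, 194.07462687]), array([545.87222849,  34.59595146,  57.        ]), ((545.9182739257812, 34.58816909790039), 6.083899021148682))
178 241 280 [530.89939373  36.9090596   58.        ] 1.0134238468783572
184 241 280 [536.33907409  36.11049919  58.        ] 1.0081576147935054
200 245 280 [551.39328681  35.73056711  58.        ] 1.104560781727018
205 244 280 [556.03470538  34.59776092  58.        ] 1.069966034914319
front edge row 175 [527.68711111  36.93319093  58.        ]
```

Converted, 57 mm / 300 = 0.19, -1.7 mm / 300 = -0.0057.

Emit:
{"op": "run_rows", "data": {"rows": [[[-0.0057,0.007,0.0333],[0,0,0]],[[-0.0057,0.007,0.0933],[0,0,0]],[[-0.0057,0.007,0.1467],[0,0,0]],[[-0.0057,0.007,0.18],[0,0,0]],[[-0.0057,0.007,0.19],[0,0,0]]]}}

```text
clock: 13.5
eef_pos: [545.1, 36.4, 81.4]
eef_rot: [-3.141, -0.002, 2.994]
wrist_force: [-0.1, -0.4, -0.2]
finger_gap: 11.5
finger_force: 6.0
```

Emit:
{"op": "run_rows", "data": {"rows": [[[0,0,0],[0,0,0]],[[0,0,0],[0,0,0]],[[0,0,0],[0,0,0]]]}}

```text
clock: 13.8
eef_pos: [546.0, 36.6, 83.4]
eef_rot: [3.141, 0.001, 2.995]
wrist_force: [-0.5, 1.2, -0.1]
finger_gap: 11.5
finger_force: 6.0
```

```bash
python3 - <<'E'
from h import *
s=manip.read_state();p,d=manip.camera("wrist");np.savez("w5.npz",p=p,d=d,pos=s["eef_pos"],rot=s["eef_rot"]);cv2.imwrite("pics/w5.png",cv2.resize(p[150:250,195:325],None,fx=6,fy=6,interpolation=2)[:,:,::-1])
P=pose("wrist",s);print(s["eef_pos"])
g=p.astype(int);m=(g[...,0]>120)&(g[...,1]<80);v,u=np.nonzero(m);uv=(u.mean(),v.mean());print("red",uv,plane(P,uv,s["eef_pos"][2]+12.1))
E
```

```text
[545.95937022  36.5621181   83.39642163]
red (np.float64(258.23943661971833), np.float64(235.22535211267606)) [546.31617705  35.736914    95.49642163]
```

View pics/w5.png

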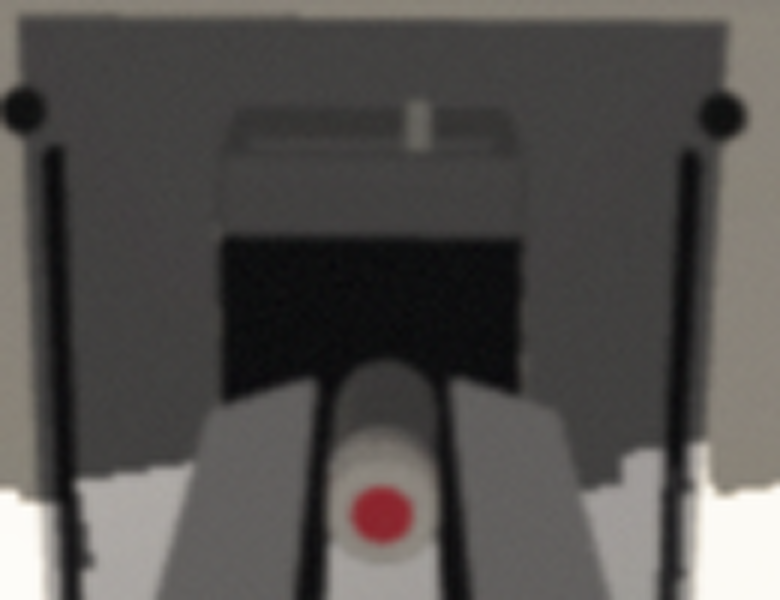

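The vial base sits in front of the block: block columns 222–522 (centre 372), vial base centre at about 387. The vial is roughly 1.5 mm too far right (+y). I'll measure that numerically after settling.

```bash
cat > chk.py <<'E'
from h import *
for i in range(2):
    s=manip.read_state();p,d=manip.camera("wrist");P=pose("wrist",s);g=p.astype(int).max(2)
    print(s["eef_pos"].round(2),s["eef_rot"].round(4))
    zb=s["eef_pos"][2]-19.9
    for r in(194,198,202,206):
        L=g[r,220:260].astype(float);x=np.nonzero(L<38)[0];a=220+x[0]
        x2=np.nonzero(g[r,258:300]<38)[0];b=258+x2[-1]
        A=plane(P,(a-.5,r),58);B=plane(P,(b+.5,r),58);M=(A+B)/2
        t=tool(s,M);print(r,a,b,"w",np.linalg.norm(A-B).round(1),"block mid tool x,y",t[:2].round(2))
    fr=[v for v in range(180,200) if g[v,250]<38][0];t=tool(s,plane(P,(250,fr-.5),58));print("front row",fr,"hole tool x by block",t[0]-18)
    m=(p[...,0].astype(int)>120)&(p[...,1]<80);v,u=np.nonzero(m);print("cap",tool(s,plane(P,(u.mean(),v.mean()),s["eef_pos"][2]+12.1)).round(2))
    # vial glass edges at rows near base
    for r in(216,219,222):print(r,g[r,244:276])
    print("base front row",g[203:216,259],)
    # nearest point of base circle is at tool x=+5.8, z base
    T=lambda x,y:proj(P,s["eef_pos"]+R.from_euler("xyz",s["eef_rot"]).as_matrix()@np.array([x,y,19.9]))
    print("expected base front px",T(5.8,0),"sides",T(0,-5.8),T(0,5.8))
E
python3 chk.py
```

```text
[545.9   36.57  83.33] [3.1415e+00 1.0000e-03 2.9948e+00]
194 232 281 w 35.3 block mid tool x,y [14.38 -1.98]
198 232 281 w 35.5 block mid tool x,y [11.42 -1.98]
202 232 280 w 34.9 block mid tool x,y [ 8.45 -2.34]
206 232 281 w 35.7 block mid tool x,y [ 5.45 -1.99]
front row 190 hole tool x by block -0.32404410240800985
cap [ -0.48  -0.8  -12.1 ]
216 [97 97 88 63 32 17 29 49 59 63 59 58 57 56 56 59 58 58 58 56 56 57 51 38
 25 36 68 92 98 98 97 97]
219 [99 96 81 46 24 19 35 59 63 62 59 57 59 58 58 57 58 57 57 59 59 57 57 47
 28 29 58 87 98 99 98 98]
222 [98 93 76 36 17 23 43 62 70 77 89 93 94 94 95 93 90 84 80 74 65 60 55 43
 25 24 52 87 97 95 97 99]
base front row [16 15 12 14 16 15 24 47 57 58 59 57 57]
expected base front px [259.31389263 207.99451904] sides [251.03681484 215.83587124] [267.56896734 215.8386554 ]
[545.85  36.57  83.23] [3.1415e+00 8.0000e-04 2.9948e+00]
194 232 281 w 35.3 block mid tool x,y [14.41 -1.98]
198 232 281 w 35.5 block mid tool x,y [11.45 -1.98]
202 232 280 w 34.9 block mid tool x,y [ 8.48 -2.34]
206 232 281 w 35.7 block mid tool x,y [ 5.48 -1.99]
front row 190 hole tool x by block -0.2985019963469888
cap [ -0.48  -0.84 -12.1 ]
216 [97 95 89 62 31 18 29 46 61 63 61 56 56 59 57 58 58 58 58 57 58 55 50 35
 23 37 66 90 97 98 97 97]
219 [98 95 82 47 20 19 36 59 64 63 60 59 56 58 59 57 57 57 56 57 60 57 56 46
 27 29 59 89 96 98 98 98]
222 [98 93 77 38 20 24 42 62 69 79 90 95 95 96 93 95 89 86 80 73 66 59 55 42
 25 24 52 87 97 98 98 99]
base front row [17 16 12 15 13 15 24 48 57 60 57 56 56]
expected base front px [259.31391908 207.99462553] sides [251.03684035 215.83597518] [267.56899201 215.83876206]
```

The manual's scale: shifts go in shares of 300 mm and turns go in shares of pi/2 rad. Converting my numbers, 3 mm / 300 = 0.01, -1.35 mm / 300 = -0.0045.

Emit:
{"op": "run_rows", "data": {"rows": [[[0.0012,-0.0045,0],[0,0,0]],[[0.0012,-0.0045,0.0033],[0,0,0]],[[0.0012,-0.0045,0.0067],[0,0,0]],[[0.0012,-0.0045,0.01],[0,0,0]],[[0.0012,-0.0045,0.01],[0,0,0]]]}}

```text
clock: 14.45
eef_pos: [545.0, 35.3, 79.5]
eef_rot: [-3.142, -0.0, 2.995]
wrist_force: [-0.2, 0.0, -0.6]
finger_gap: 11.3
finger_force: 6.0
```

Emit:
{"op": "run_rows", "data": {"rows": [[[0,0,0.0033],[0,0,0]],[[0,0,0.0067],[0,0,0]],[[0,0,0.01],[0,0,0]],[[0,0,0.01],[0,0,0]]]}}

```text
clock: 14.85
eef_pos: [545.1, 35.2, 76.6]
eef_rot: [-3.142, 0.0, 2.995]
wrist_force: [0.6, -0.8, -1.5]
finger_gap: 11.4
finger_force: 6.0
```

Converted, 2.5 mm / 300 = 0.0083, 2.1 mm / 300 = 0.007.

Emit:
{"op": "run_rows", "data": {"rows": [[[0,0,0.0023],[0,0,0]],[[0,0,0.0047],[0,0,0]],[[0,0,0.007],[0,0,0]],[[0,0,0.0083],[0,0,0]]]}}

```text
clock: 15.25
eef_pos: [545.1, 35.2, 74.2]
eef_rot: [-3.142, 0.0, 2.995]
wrist_force: [0.6, -1.6, 0.2]
finger_gap: 11.5
finger_force: 6.0
```

```bash
python3 -c "
from h import *
for i in range(3):
  s=manip.read_state();p,d=manip.camera('wrist');g=p.astype(int);m=(g[...,0]>120)&(g[...,1]<80);v,u=np.nonzero(m);print(s['eef_pos'].round(2),s['wrist_force'].round(2),u.mean(),v.mean(),tool(s,plane(pose('wrist',s),(u.mean(),v.mean()),s['eef_pos'][2]+12.1)).round(2))"
```

```text
[545.09  35.24  74.2 ] [ 0.61 -1.62  0.25] 258.0869565217391 235.1014492753623 [ -0.41  -0.85 -12.1 ]
[545.08  35.28  74.17] [ 0.11 -0.37  1.07] 258.22535211267603 235.11267605633802 [ -0.41  -0.77 -12.1 ]
[545.06  35.29  74.19] [ 0.14 -0.95  0.06] 258.15714285714284 235.1 [ -0.4   -0.81 -12.1 ]
```

Converted, 5 mm / 300 = 0.0167, 4 mm / 300 = 0.0133.

Emit:
{"op": "run_rows", "data": {"rows": [[[0,-0.0005,0.0033],[0,0,0]],[[0,-0.0005,0.0067],[0,0,0]],[[0,-0.0005,0.01],[0,0,0]],[[0,-0.0005,0.0133],[0,0,0]],[[0,-0.0005,0.0167],[0,0,0]]]}}

```text
clock: 15.9
eef_pos: [545.1, 35.1, 69.2]
eef_rot: [3.142, 0.0, 2.995]
wrist_force: [0.3, -0.8, -0.0]
finger_gap: 11.5
finger_force: 6.0
```

Emit:
{"op": "run_rows", "data": {"rows": [[[0,0,0.0033],[0,0,0]],[[0,0,0.0067],[0,0,0]],[[0,0,0.01],[0,0,0]],[[0,0,0.0133],[0,0,0]],[[0,0,0.0133],[0,0,0]]]}}

```text
clock: 16.4
eef_pos: [545.0, 35.2, 65.1]
eef_rot: [-3.142, -0.0, 2.995]
wrist_force: [0.8, 0.1, -0.6]
finger_gap: 11.3
finger_force: 6.0
```

Base is at about 45 mm; 3 mm left to the floor.

Converted, 2.2 mm / 300 = 0.0073, 1.8 mm / 300 = 0.006.

Emit:
{"op": "run_rows", "data": {"rows": [[[0,0,0.002],[0,0,0]],[[0,0,0.004],[0,0,0]],[[0,0,0.006],[0,0,0]],[[0,0,0.0073],[0,0,0]],[[0,0,0.0073],[0,0,0]]]}}

```text
clock: 16.9
eef_pos: [545.1, 35.1, 63.0]
eef_rot: [-3.142, -0.0, 2.995]
wrist_force: [1.4, -0.7, -0.6]
finger_gap: 11.4
finger_force: 6.0
```

Emit:
{"op": "run_rows", "data": {"rows": [[[0,0,0.001],[0,0,0]],[[0,0,0.002],[0,0,0]],[[0,0,0.0027],[0,0,0]],[[0,0,0.0027],[0,0,0]]]}}

```text
clock: 17.3
eef_pos: [545.1, 35.1, 62.2]
eef_rot: [-3.142, 0.0, 2.995]
wrist_force: [2.8, -0.8, -0.3]
finger_gap: 11.2
finger_force: 6.0
```

Converted, -0.3 mm / 300 = -0.001, 0.2 mm / 300 = 0.0007.

Emit:
{"op": "run_rows", "data": {"rows": [[[-0.001,0,0],[0,0,0]],[[-0.001,0,0.0007],[0,0,0]],[[-0.001,0,0.0007],[0,0,0]]]}}

```text
clock: 17.6
eef_pos: [545.2, 35.1, 61.9]
eef_rot: [-3.142, -0.0, 2.995]
wrist_force: [1.5, -1.2, -0.8]
finger_gap: 11.3
finger_force: 6.0
```

Emit:
{"op": "run_rows", "data": {"rows": [[[0,0,0],[0,0,0]],[[0,0,0],[0,0,0]],[[0,0,0],[0,0,0]],[[0,0,0],[0,0,0]]], "finger_gap": 24}}

```text
clock: 18.0
eef_pos: [545.3, 35.1, 62.0]
eef_rot: [3.142, -0.0, 2.995]
wrist_force: [0.2, 0.6, -0.2]
finger_gap: 24.0
finger_force: 0.0
```

Emit:
{"op": "run_rows", "data": {"rows": [[[0,0,-0.0167],[0,0,0]],[[0,0,-0.05],[0,0,0]],[[0,0,-0.1],[0,0,0]],[[0,0,-0.1667],[0,0,0]],[[0,0,-0.2],[0,0,0]]]}}

```text
clock: 18.5
eef_pos: [546.0, 35.1, 124.4]
eef_rot: [3.141, 0.003, 2.995]
wrist_force: [-1.2, -0.4, 0.8]
finger_gap: 23.6
finger_force: 0.0
```

Emit:
{"op": "run_rows", "data": {"rows": [[[0,0,0],[0,0,0]],[[0,0,0],[0,0,0]]]}}

```text
clock: 18.7
eef_pos: [545.2, 35.1, 121.7]
eef_rot: [-3.142, -0.0, 2.995]
wrist_force: [-0.5, -0.6, -0.3]
finger_gap: 23.6
finger_force: 0.0
```

```bash
python3 - <<'E'
from h import *
s=manip.read_state();p,d=manip.camera("wrist");np.savez("w6.npz",p=p,d=d,pos=s["eef_pos"],rot=s["eef_rot"]);cv2.imwrite("pics/w6.png",cv2.resize(p[130:250,180:340],None,fx=4,fy=4,interpolation=2)[:,:,::-1])
P=pose("wrist",s);print(s["eef_pos"])
g=p.astype(int);m=(g[...,0]>90)&(g[...,1]<g[...,0]*.6)&(g[...,2]<g[...,0]*.7);m[:,:230]=0;m[:,290:]=0;v,u=np.nonzero(m);uv=(u.mean(),v.mean());print(len(u),"red",uv,plane(P,uv,74),"depth z",np.median([depthpt(P,(a,b),d[b,a])[2] for a,b in zip(u,v)]))
E
```

```text
[545.20417494  35.10285349 121.74615832]
40 red (np.float64(259.0), np.float64(204.5)) [545.95756172  34.85805484  74.        ] depth z 74.32846662562918
```

View pics/w6.png

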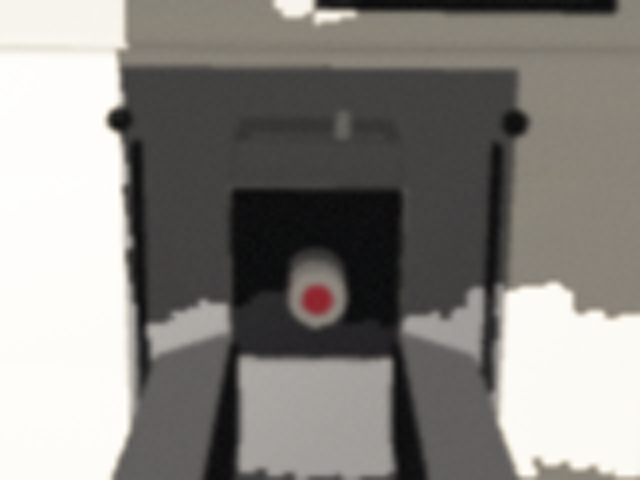

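The vial is seated upright: cap at crop (317,300), height 74.3 mm (74 expected). Next: rise, close the fingers, and go over and behind the open hatch.

Converted, -105 mm / 300 = -0.35, -95 mm / 300 = -0.3167.

Emit:
{"op": "run_rows", "data": {"rows": [[[0,0,-0.1],[0,0,0]],[[0,0,-0.2167],[0,0,0]],[[0,0,-0.3167],[0,0,0]],[[0,0,-0.35],[0,0,0]],[[-0.0167,0,-0.35],[0,0,0]]], "finger_gap": 0, "grip_n": 10}}

```text
clock: 19.25
eef_pos: [550.5, 34.4, 227.3]
eef_rot: [3.141, 0.001, 2.995]
wrist_force: [-0.5, -0.1, 0.2]
finger_gap: 0.5
finger_force: 0.0
```

Emit:
{"op": "run_rows", "data": {"rows": [[[-0.0833,0,0],[0,0,0]],[[-0.2,0,0],[0,0,0]],[[-0.3167,0,0],[0,0,0]],[[-0.3933,0,0],[0,0,0]],[[-0.4067,0,0],[0,0,0]]]}}

```text
clock: 19.75
eef_pos: [672.0, 16.0, 222.9]
eef_rot: [-3.141, -0.005, 2.994]
wrist_force: [-0.3, -0.1, -0.1]
finger_gap: 0.5
finger_force: 0.0
```

Emit:
{"op": "run_rows", "data": {"rows": [[[0,0,0],[0,0,0]],[[0,0,0],[0,0,0]]]}}

```text
clock: 19.95
eef_pos: [670.3, 16.7, 226.1]
eef_rot: [-3.141, -0.001, 2.995]
wrist_force: [0.0, 0.7, 1.1]
finger_gap: 0.4
finger_force: 0.0
```

```bash
python3 - <<'E'
from h import *
s=manip.read_state();print(s["eef_pos"],s["eef_rot"])
h=np.array([611.5,25.1,81]);y=-.15;X=np.array([np.cos(y),np.sin(y),0]);Y=np.array([-np.sin(y),np.cos(y),0])
v=s["eef_pos"]-h;print("rel hinge",v@X,v@Y,v[2])
p,d=manip.camera("top");P=pose("top")
pts=[]
for vv in range(150,215):
  for u in range(215,290):
    q=depthpt(P,(u,vv),d[vv,u])-h
    if 20<q[2]<125: pts.append([q@X,q@Y,q[2]])
pts=np.array(pts);pts=pts[abs(pts[:,1])<42]
for z in range(20,125,10):
  t=pts[(pts[:,2]>=z)&(pts[:,2]<z+10)]
  if len(t):print(z,len(t),t[:,0].min().round(),t[:,0].max().round(),t[:,1].min().round(),t[:,1].max().round())
E
```

```text
[670.29366795  16.68709911 226.0598707 ] [-3.14147504e+00 -1.44179299e-03  2.99494707e+00]
rel hinge 59.3906866331839 0.46758285531511135 145.05987069578728Traceback (most recent call last):
  File "<stdin>", line 11, in <module>
IndexError: too many indices for array: array is 1-dimensional, but 2 were indexed
```

Converted, 54 mm / 300 = 0.18, 50 mm / 300 = 0.1667.

Emit:
{"op": "run_rows", "data": {"rows": [[[0,0,0.05],[0,0,0]],[[0,0,0.1167],[0,0,0]],[[0,0,0.1667],[0,0,0]],[[0,0,0.18],[0,0,0]],[[0,0,0.18],[0,0,0]]]}}

```text
clock: 20.5
eef_pos: [670.7, 16.6, 172.9]
eef_rot: [-3.142, -0.001, 2.995]
wrist_force: [0.2, 0.2, -0.4]
finger_gap: 0.6
finger_force: 0.0
```

Emit:
{"op": "run_rows", "data": {"rows": [[[0.0133,0,0],[0,0,0]],[[0.0267,0,0],[0,0,0]],[[0.04,0,0],[0,0,0]],[[0.0533,0,0],[0,0,0]],[[0.0667,0,0],[0,0,0]]]}}

```text
clock: 21.0
eef_pos: [650.9, 19.5, 173.3]
eef_rot: [3.142, 0.0, 2.995]
wrist_force: [0.4, -0.1, -0.1]
finger_gap: 0.5
finger_force: 0.0
```

Emit:
{"op": "run_rows", "data": {"rows": [[[0.0067,0,0],[0,0,0]],[[0.0133,0,0],[0,0,0]],[[0.0233,0,0],[0,0,0]],[[0.03,0,0],[0,0,0]],[[0.04,0,0],[0,0,0]]]}}

```text
clock: 21.5
eef_pos: [639.3, 21.2, 173.1]
eef_rot: [3.142, 0.0, 2.995]
wrist_force: [1.4, -1.2, 2.9]
finger_gap: 0.7
finger_force: 0.9
```

Converted, 13 mm / 300 = 0.0433, 11 mm / 300 = 0.0367.

Emit:
{"op": "run_rows", "data": {"rows": [[[0.01,0,0],[0,0,0]],[[0.02,0,0],[0,0,0]],[[0.03,0,0],[0,0,0]],[[0.0367,0,0],[0,0,0]],[[0.0433,0,0],[0,0,0]]]}}

```text
clock: 22.0
eef_pos: [626.4, 23.1, 173.1]
eef_rot: [3.142, 0.0, 2.995]
wrist_force: [2.9, 0.3, 0.3]
finger_gap: 0.4
finger_force: 1.0
```

Emit:
{"op": "run_rows", "data": {"rows": [[[0.0167,0,0],[0,0,0]],[[0.0333,0,0],[0,0,0]],[[0.05,0,0],[0,0,0]],[[0.0667,0,0.0017],[0,0,0]],[[0.08,0,0.0047],[0,0,0]]]}}

```text
clock: 22.5
eef_pos: [602.2, 26.7, 171.6]
eef_rot: [-3.142, -0.0, 2.995]
wrist_force: [2.9, -0.4, -0.7]
finger_gap: 0.3
finger_force: 1.1
```

Converted, 23 mm / 300 = 0.0767, 18.6 mm / 300 = 0.062.

Emit:
{"op": "run_rows", "data": {"rows": [[[0.0153,0,0.0033],[0,0,0]],[[0.0307,0,0.0077],[0,0,0]],[[0.0467,0,0.0127],[0,0,0]],[[0.062,0,0.0183],[0,0,0]],[[0.0767,0,0.0243],[0,0,0]]]}}

```text
clock: 23.0
eef_pos: [579.6, 30.0, 164.2]
eef_rot: [-3.142, 0.0, 2.995]
wrist_force: [3.0, -0.2, -0.3]
finger_gap: 1.0
finger_force: 1.2
```

Emit:
{"op": "run_rows", "data": {"rows": [[[0.0143,0,0.0077],[0,0,0]],[[0.0287,0,0.016],[0,0,0]],[[0.0423,0,0.025],[0,0,0]],[[0.0553,0,0.0343],[0,0,0]],[[0.0683,0,0.0443],[0,0,0]]]}}

```text
clock: 23.5
eef_pos: [559.4, 33.0, 150.9]
eef_rot: [3.142, 0.0, 2.995]
wrist_force: [2.6, -0.0, 0.9]
finger_gap: 0.7
finger_force: 1.3
```

Emit:
{"op": "run_rows", "data": {"rows": [[[0.012,0,0.011],[0,0,0]],[[0.0233,0,0.0227],[0,0,0]],[[0.0343,0,0.035],[0,0,0]],[[0.0443,0,0.0477],[0,0,0]],[[0.0537,0,0.0603],[0,0,0]]]}}

```text
clock: 24.0
eef_pos: [543.6, 35.4, 132.7]
eef_rot: [3.142, 0.0, 2.995]
wrist_force: [2.1, -0.3, 1.2]
finger_gap: 0.7
finger_force: 1.4
```

Converted, 21 mm / 300 = 0.07, 16.8 mm / 300 = 0.056.

Emit:
{"op": "run_rows", "data": {"rows": [[[0.0087,0,0.0137],[0,0,0]],[[0.0167,0,0.0273],[0,0,0]],[[0.024,0,0.0417],[0,0,0]],[[0.0307,0,0.056],[0,0,0]],[[0.0367,0,0.07],[0,0,0]]]}}

```text
clock: 24.5
eef_pos: [532.8, 36.9, 111.7]
eef_rot: [-3.142, 0.0, 2.995]
wrist_force: [3.3, 0.3, 1.8]
finger_gap: 0.5
finger_force: 1.5
```

Emit:
{"op": "run_rows", "data": {"rows": [[[0.0027,0,0.0067],[0,0,0]],[[0.0053,0,0.0133],[0,0,0]],[[0.008,0,0.02],[0,0,0]],[[0.0107,0,0.0267],[0,0,0]],[[0.0133,0,0.0333],[0,0,0]]]}}

```text
clock: 25.0
eef_pos: [528.9, 37.5, 101.9]
eef_rot: [-3.142, 0.0, 2.995]
wrist_force: [3.2, -0.2, 3.0]
finger_gap: 0.5
finger_force: 1.5
```

Converted, 7 mm / 300 = 0.0233, 5.6 mm / 300 = 0.0187.

Emit:
{"op": "run_rows", "data": {"rows": [[[0.0033,0,0.0047],[0,0,0]],[[0.0067,0,0.0093],[0,0,0]],[[0.01,0,0.014],[0,0,0]],[[0.0133,0,0.0187],[0,0,0]],[[0.0167,0,0.0233],[0,0,0]]]}}

```text
clock: 25.5
eef_pos: [524.0, 38.3, 94.9]
eef_rot: [3.142, 0.0, 2.995]
wrist_force: [3.1, 0.0, 3.3]
finger_gap: 0.8
finger_force: 1.8
```

Emit:
{"op": "run_rows", "data": {"rows": [[[0.0033,0,0.0033],[0,0,0]],[[0.0067,0,0.0067],[0,0,0]],[[0.01,0,0.01],[0,0,0]],[[0.0133,0,0.0133],[0,0,0]],[[0.0167,0,0.0167],[0,0,0]]]}}

```text
clock: 26.0
eef_pos: [518.8, 39.0, 89.8]
eef_rot: [-3.142, -0.0, 2.995]
wrist_force: [2.4, 0.4, 3.0]
finger_gap: 0.4
finger_force: 1.4
```

Now a slow press, as before (it tripped at about z 85.3).

Converted, 2.4 mm / 300 = 0.008, 1.8 mm / 300 = 0.006.

Emit:
{"op": "run_rows", "data": {"rows": [[[0,0,0.002],[0,0,0]],[[0,0,0.004],[0,0,0]],[[0,0,0.006],[0,0,0]],[[0,0,0.008],[0,0,0]],[[0,0,0.008],[0,0,0]]]}}

```text
clock: 26.5
eef_pos: [518.7, 39.0, 87.3]
eef_rot: [-3.142, -0.001, 2.995]
wrist_force: [-2.6, -0.1, 3.2]
finger_gap: 0.3
finger_force: 1.7
```

Emit:
{"op": "run_rows", "data": {"rows": [[[0,0,0.001],[0,0,0]],[[0,0,0.002],[0,0,0]],[[0,0,0.003],[0,0,0]],[[0,0,0.004],[0,0,0]],[[0,0,0.004],[0,0,0]]]}}

```text
clock: 27.0
eef_pos: [519.0, 39.0, 86.3]
eef_rot: [-3.142, -0.0, 2.995]
wrist_force: [-2.0, 0.1, 2.6]
finger_gap: 0.3
finger_force: 1.2
```

Emit:
{"op": "run_rows", "data": {"rows": [[[0,0,0.0003],[0,0,0]],[[0,0,0.0007],[0,0,0]],[[0,0,0.001],[0,0,0]],[[0,0,0.001],[0,0,0]]]}}

```text
clock: 27.4
eef_pos: [519.1, 39.0, 86.1]
eef_rot: [3.142, 0.0, 2.995]
wrist_force: [-2.5, 0.5, 3.7]
finger_gap: 0.7
finger_force: 1.7
```

Converted, 0.3 mm / 300 = 0.001, 0.2 mm / 300 = 0.0007.

Emit:
{"op": "run_rows", "data": {"rows": [[[0,0,0.0003],[0,0,0]],[[0,0,0.0007],[0,0,0]],[[0,0,0.001],[0,0,0]],[[0,0,0.001],[0,0,0]]]}}

```text
clock: 27.8
eef_pos: [519.1, 39.0, 85.8]
eef_rot: [-3.142, 0.0, 2.995]
wrist_force: [-2.6, -0.2, 3.9]
finger_gap: 0.5
finger_force: 1.9
```

Emit:
{"op": "run_rows", "data": {"rows": [[[0,0,0.0003],[0,0,0]],[[0,0,0.0007],[0,0,0]],[[0,0,0.0007],[0,0,0]]]}}

```text
clock: 28.1
eef_pos: [519.1, 39.0, 85.6]
eef_rot: [3.142, 0.0, 2.995]
wrist_force: [-3.2, -0.3, 4.8]
finger_gap: 0.1
finger_force: 2.6
```

Converted, 0.2 mm / 300 = 0.0007, 0.1 mm / 300 = 0.0003.

Emit:
{"op": "run_rows", "data": {"rows": [[[0,0,0.0003],[0,0,0]],[[0,0,0.0007],[0,0,0]],[[0,0,0.0007],[0,0,0]]]}}

```text
clock: 28.4
eef_pos: [519.1, 39.0, 85.6]
eef_rot: [3.142, 0.0, 2.995]
wrist_force: [-2.3, -0.1, 6.2]
finger_gap: 0.3
finger_force: 3.2
```

Emit:
{"op": "run_rows", "data": {"rows": [[[0,0,0.0003],[0,0,0]],[[0,0,0.0005],[0,0,0]],[[0,0,0.0005],[0,0,0]]]}}

```text
clock: 28.7
eef_pos: [519.1, 39.0, 85.5]
eef_rot: [3.142, 0.0, 2.995]
wrist_force: [-3.8, -0.3, 6.7]
finger_gap: 0.5
finger_force: 3.6
```

Converted, 0.15 mm / 300 = 0.0005, 0.1 mm / 300 = 0.0003.

Emit:
{"op": "run_rows", "data": {"rows": [[[0,0,0.0003],[0,0,0]],[[0,0,0.0005],[0,0,0]],[[0,0,0.0005],[0,0,0]]]}}

```text
clock: 29.0
eef_pos: [519.1, 39.0, 85.4]
eef_rot: [3.142, 0.0, 2.995]
wrist_force: [-3.6, -0.2, 8.3]
finger_gap: 0.2
finger_force: 4.1
```

Converted, 0.2 mm / 300 = 0.0007, 0.1 mm / 300 = 0.0003.

Emit:
{"op": "run_rows", "data": {"rows": [[[0,0,0.0003],[0,0,0]],[[0,0,0.0007],[0,0,0]],[[0,0,0.0007],[0,0,0]]]}}

```text
clock: 29.3
eef_pos: [519.1, 39.0, 85.3]
eef_rot: [3.142, 0.0, 2.995]
wrist_force: [-5.5, -0.5, 9.5]
finger_gap: 0.9
finger_force: 4.8
```

Emit:
{"op": "run_rows", "data": {"rows": [[[0,0,-0.0033],[0,0,0]],[[0,0,-0.0073],[0,0,0]],[[0,0,-0.0113],[0,0,0]],[[0,0,-0.0153],[0,0,0]],[[0,0,-0.02],[0,0,0]]]}}

```text
clock: 29.8
eef_pos: [519.0, 39.0, 90.7]
eef_rot: [-3.142, -0.0, 2.995]
wrist_force: [0.1, 0.6, 0.3]
finger_gap: 0.6
finger_force: 0.0
```

No contact at z 90.7, so it latched. Retreat and verify.

Converted, -115 mm / 300 = -0.3833, -110 mm / 300 = -0.3667.

Emit:
{"op": "run_rows", "data": {"rows": [[[0,0,-0.0667],[0,0,0]],[[0,0,-0.1667],[0,0,0]],[[0,0,-0.2833],[0,0,0]],[[0,0,-0.3667],[0,0,0]],[[0,0,-0.3833],[0,0,0]]]}}

```text
clock: 30.3
eef_pos: [520.0, 39.0, 208.6]
eef_rot: [3.141, 0.004, 2.995]
wrist_force: [0.8, 0.4, 0.4]
finger_gap: 0.4
finger_force: 0.0
```

Emit:
{"op": "run_rows", "data": {"rows": [[[0,0,0],[0,0,0]],[[0,0,0],[0,0,0]],[[0,0,0],[0,0,0]],[[0,0,0],[0,0,0]],[[0,0,0],[0,0,0]]]}}

```text
clock: 30.8
eef_pos: [518.9, 39.0, 205.3]
eef_rot: [-3.141, -0.001, 2.995]
wrist_force: [0.1, 0.2, 0.3]
finger_gap: 0.1
finger_force: 0.0
```

```bash
python3 - <<'E'
from h import *
s=manip.read_state();p,d=manip.camera("wrist");P=pose("wrist",s);cv2.imwrite("pics/w7.png",p[:,:,::-1])
for X in([506,41,88],[518,50,88],[518,28,88],[530,46,88]):
    u,v=proj(P,X).round().astype(int);print(X,(u,v),depthpt(P,(u,v),d[v,u]).round(1))
E
```

```text
[506, 41, 88] (np.int64(259), np.int64(170)) [506.   40.9  89.4]
[518, 50, 88] (np.int64(270), np.int64(180)) [517.6  50.4  90. ]
[518, 28, 88] (np.int64(248), np.int64(183)) [517.4  28.   90. ]
[530, 46, 88] (np.int64(267), np.int64(192)) [529.8  45.7  89. ]
```

View pics/w7.png

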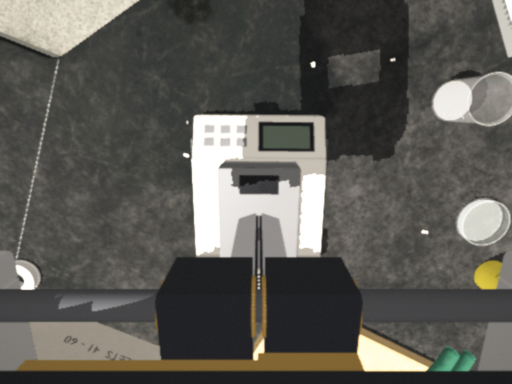

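The hatch is shut and level, with the pad at (259,184) and height about 89 mm as at the start. The beaker (470,100) and dish (483,222) are where they were.

```bash
python3 -c "
from cell import manip
print(manip.sign_off())"
```

```text
the job is handed in; nothing more can be done
None
```

The vial is seated upright and fully down in the well, the hatch is shut and latched again, and the job was handed in at about 31 s; the hatch force stayed near 11 N or below at every reading, and the beaker and dish were undisturbed in the last picture.

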